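# Line up culture bottles over the drain slot with a straightedge

## Robot

A 6-joint arm with a two-finger parallel gripper is mounted at the origin on the work surface. World frame = base frame: x ahead of the robot, y to its left, z up, the work surface at z = 0. Lengths are in m, angles in degrees, forces in N, time in s.
With the tool pointing down it reaches from about 0.25 to 0.725 m from the base axis. Payload 9.7 kg.
Tool frame: the origin (TCP) lies midway between the tips of the shut fingers; the grasp point (between the pads) lies 19 mm behind it (grip_point_offset is the distance from the TCP to the grasp point, in m); y points along the fingers, z is the direction in which the jaws open and shut, and the axes are right-handed (so a half turn about y gives the same grasp; the last joint's range is limited). The gripper opens to 85 mm and grips with 20 to 120 N. Pads are 22 mm wide; open, the fingers measure 114 mm over their backs; the gripper's body (76 mm by 85 mm) begins 54 mm behind the grasp point. The pads swing forward as they close: fully open they stand 13 mm farther back than shut.
Start: joints at [70.76, 4.979, 10.078, 95.1, 0, 90], TCP at [0.181, 0.519, 0.231] pointing down, gripper open.
Joint ranges: [-179.16, 179.16], [-48.56, 103.87], [-65.8, 70.77], [-126.05, 130.52], [-82.76, 87.17], [-180, 180]. Speed limits (degrees/s): [127.2, 127.2, 147.25, 180, 180, 180].

## Interface

Orientations are given as [roll, pitch, yaw] about the fixed x, y, z axes, in that order (R = Rz(yaw) Ry(pitch) Rx(roll)).
In Python, from workcell import get_obs, camera, job_done, grip_point_offset gives the robot as it stands.
- The arm moves only by the tool move_arm, never from a script. Its argument "deltas" is a list that holds one entry, the list of rows, each a list of 4 numbers: the shift along the tool's x, y, z in m, then the turn about the tool's y in degrees. A call has 1 to 5 rows; each row is the pose to reach, as a shift and turn from the pose commanded when the call began, along the tool's axes at that moment; what a row does not reach only later rows make up. A row lasts 1/10 s, in which the tool goes at most 50 mm and 8.59 degrees, less where a joint would pass 70% of its speed; a pose out of reach is approached as far as the arm can. A call with a gripper value outside its range is refused whole. "claw" is the finger opening in m, from 0 to 0.0854, set as the call begins (left out, the last holds). The fingers move at their own pace and stop on an object; "newtons" is the grip in N (left out, the last holds). Time passes only in rows, so rows that repeat a pose let the fingers close. It gives the time, the measured TCP pose, the force and the opening at its end, in the units of the state.
- get_obs(): the state, without advancing time (a new reading comes with each control period).
- camera(name): name is "scene" or "top"; returns a dict with "color" (420x560x3 uint8, blue, green, red), "range_z" (420x560 float32, m along the optical axis (not along the pixel's ray), 0 where there is no reading), "fx", "fy", "cx", "cy" (pixels), "k1" (the pictures are not rectified: a ray, as slopes to the right and down, at radius r is drawn at 1 + k1 r^2 times it, then the intrinsics apply), "T" (4x4, takes a point from camera to world coordinates). Camera axes: x right, y down, z forward; pixel columns grow to the right and rows downward; lengths in m; the calibration is good to about 2 mm. A picture is of the moment at which its call begins.
- job_done(): hands the job in, once; it reports no verdict.
The state is a dict: "time": time; "q": joint angles; "qd": joint speeds; "joint_efforts": joint torques, N m; "ee_pos": TCP position; "tcp_rot": TCP orientation; "wrist_force": force on the tool from outside, world axes, zero at the start; "torque": the same for the moment, N m; "opening": finger opening in m.
Only numpy, scipy, OpenCV 4.12 (cv2) and the standard library are available. Lean on these libraries where they do the work, as an engineer would, in place of code of your own. Each camera call takes 0.05 s, during which the arm holds its last target. There are 200 camera calls.

## Task

Pick up the aluminium straightedge by its black grip, set it in front of the ragged row of four culture bottles on the shelf board, and gently push them back with its edge until all four stand upright in one straight line, centred over the dark drain slot. Then draw the straightedge back clear of the bottles and leave it lying flat on the board in front of them. Do not touch the bottles with the hand, and leave the humidity gauge, the small jar and the cap tray where they stand.

Things in the scene. Friction and masses are not known exactly. Their poses are not given: they have to be found in the camera images.
- board: Fixed white shelf board with red rim on the bench, flat top at height 20 mm, reaching from the origin 250 mm towards the robot, 125 mm beyond, 195 mm to each side; only the far rim stands up, 10 mm above the top. Origin: at bench height under the middle of the drain slot; x across the slot, away from the robot, y along it, z up.
- slot (a point): Middle of the drain slot, on the board's top, axes as the board's. The slot is a straight dark stripe 10 mm wide and 370 mm long, along y (flush: nothing drops in or catches).
- bottle0: Tan culture bottle with a white cap, rightmost (lowest y) of the four: round body 68 mm in diameter up to 88 mm, narrowing to a 48 mm neck and a 54 mm cap, 140 mm tall, about 0.2 kg, loose. Origin: centre of its underside; z up. At the start it stands on the near side of the slot; the four stand about 85 mm apart along the slot.
- bottle1: The second bottle from the right, same shape and origin.
- bottle2: The third bottle from the right, same shape and origin.
- bottle3: The leftmost bottle, same shape and origin.
- straightedge: Loose 0.6 kg aluminium channel 110 mm deep (x) by 340 long (y) on the bench, right or left of the board. Its pushing face, 40 mm high, is at x = +55 mm, facing +x; 3 mm floor, 15 mm bar along the rear. In its middle an upright black grip block, 40 mm (x) by 24 mm (y), top at 115 mm, to pinch across y; it balances there. Origin: centre of underside, under the grip; z up.
- edge (a point): Middle of the foot of the straightedge's front face: 55 mm in +x from its origin, at underside height, same axes.
- gauge: Small white humidity gauge, 50 mm wide, 58 mm tall, base 30 mm deep, standing on the board beyond the slot (bystander). Origin: centre of underside.
- spawn_jar: Small glass jar with steel lid, 40 mm in diameter, 60 mm tall, standing on the board beyond the slot (bystander). Origin: centre of underside.
- cap_tray: Low open tray with bottle caps, 170 x 110 x 35 mm, on the bench at the other side of the board from the straightedge (bystander). Origin: centre of underside.

How it is judged (in metres and radians):
On the way, in this order (a step that is already met when the one before it is completed fails the run):
1. the straightedge is gripped and lifted off the bench, its underside more than 10 mm up (height (world z) of straightedge above 0.01 m and contact force between the fingers and straightedge above 2 N), for 0.2 s.
2. all four bottles stand upright on the board with their centres within 7 mm of the slot's centreline (x of bottle0 in the frame of slot between -0.007 and 0.007 m and angle between each of bottle0, bottle1, bottle2, bottle3's own z axis and vertical below 0.08 rad and y of bottle0 in the frame of slot between -0.18 and 0.18 m and x of bottle1 in the frame of slot between -0.007 and 0.007 m and y of bottle1 in the frame of slot between -0.18 and 0.18 m and x of bottle2 in the frame of slot between -0.007 and 0.007 m and y of bottle2 in the frame of slot between -0.18 and 0.18 m and x of bottle3 in the frame of slot between -0.007 and 0.007 m and y of bottle3 in the frame of slot between -0.18 and 0.18 m), for 0.2 s.
At the end, for the whole second after the job is handed in: All four bottles upright (0.08 rad), at rest on the board, centres within 7 mm of the slot's centreline and 180 mm of its middle; the straightedge released, flat (0.06 rad) on the board, front face 49 mm or more before that line, its origin within 150 mm sideways and 250 mm back, touching no bottle (all of step 2 and linear speed of each of bottle0, bottle1, bottle2, bottle3, straightedge below 0.01 m/s and angle between straightedge's own z axis and vertical below 0.06 rad and x of edge in the frame of slot below -0.049 m and z of edge in the frame of slot between -0.006 and 0.006 m and x of straightedge in the frame of slot above -0.25 m and y of straightedge in the frame of slot between -0.15 and 0.15 m and contact force between straightedge and bottle0 below 0.1 N and contact force between straightedge and bottle1 below 0.1 N and contact force between straightedge and bottle2 below 0.1 N and contact force between straightedge and bottle3 below 0.1 N).
It fails at once if a bottle is touched by the hand or arm (over 0.5 N) (contact force between any of the fingers, the arm and bottle0 above 0.5 N or contact force between any of the fingers, the arm and bottle1 above 0.5 N or contact force between any of the fingers, the arm and bottle2 above 0.5 N or contact force between any of the fingers, the arm and bottle3 above 0.5 N).
It fails at once if a bottle is tipped by more than 0.3 rad (angle between any of bottle0, bottle1, bottle2, bottle3's own z axis and vertical above 0.3 rad).
It fails at once if a bystander (gauge, spawn jar, cap tray) is shifted by more than 15 mm (distance of any of gauge, spawn_jar, cap_tray from where it was at the start of the episode above 0.015 m).
It also fails if it takes over 48 s, if anything falls off the work surface, if the arm or the gripper's body presses on something with over 40 N, if the wrist force passes 120 N, or if a joint passes its speed limit or range.

## Working session

There is one attempt and no reset: what is moved stays moved. The work goes in short steps, Python scripts to look and compute and a tool call to move; the robot and the scene stay as the last step left them, time stands still between calls to the robot, and variables do not carry over. Pictures are saved under pics/ and viewed, about 8 in all and at most 12, crops included, and the job is handed in when it is done.

Besides the shell and the picture viewer there is one more tool, called after "Emit:" as name([rows], argument=value, ...), one row to a line, values as JSON. move_arm: Moves the arm, as the interface text tells. Its arguments: {"type":"object","properties":{"deltas":{"type":"array"},"claw":{"type":"number"},"newtons":{"type":"number"}},"required":["deltas"]}

```bash
mkdir -p pics
cat > h.py <<'E'
import numpy as np, cv2
from workcell import get_obs, camera, job_done, grip_point_offset
def cloud(c):
    h,w=c["range_z"].shape; u,v=np.meshgrid(np.arange(w),np.arange(h))
    K=np.array([[c["fx"],0,c["cx"]],[0,c["fy"],c["cy"]],[0,0,1.]])
    # inverse radial: x_d = x(1+k1 r^2)
    p=cv2.undistortPoints(np.stack([u,v],-1).reshape(-1,1,2).astype(float),K,np.array([c["k1"],0,0,0.]))
    p=p.reshape(h,w,2); z=c["range_z"]
    P=np.stack([p[...,0]*z,p[...,1]*z,z],-1)@c["T"][:3,:3].T+c["T"][:3,3]
    P[z==0]=np.nan
    return P
E
python3 - <<'E'
from h import *
print(get_obs(), grip_point_offset if not callable(grip_point_offset) else grip_point_offset())
a=camera("top");b=camera("scene")
for n,c in(("top",a),("scene",b)):
    cv2.imwrite(f"pics/{n}0.png",c["color"]); print(n,c["T"].round(3).tolist(),c["fx"],c["k1"])
    np.save(f"{n}0.npy",cloud(c))
E
```

```text
{'time': 0.0, 'q': array([ 7.07603677e+01,  5.01017365e+00,  1.00352210e+01,  9.51002547e+01,
       -2.08085348e-03,  8.99978422e+01]), 'qd': array([ 0.10066827,  0.06061752, -0.05942571,  0.11944322,  0.05680954,
       -0.00902402]), 'joint_efforts': array([-1.71051015e-03, -5.20388317e+01,  4.64801216e+01,  1.67642831e-02,
       -1.04989176e-04, -1.98062708e-05]), 'ee_pos': array([0.18116951, 0.51906014, 0.23059883]), 'tcp_rot': array([-9.00752074e+01, -2.07801937e-03, -1.92374718e+01]), 'wrist_force': array([0.3932017 , 0.24515808, 0.15129849]), 'torque': array([-0.00625237,  0.0104805 , -0.05535948]), 'opening': 0.08544053692358577} 0.0187
top [[0.025, -0.995, 0.094, 0.527], [-1.0, -0.023, 0.017, 0.019], [-0.014, -0.095, -0.995, 1.0], [0.0, 0.0, 0.0, 1.0]] 379.91470809383065 -0.03726058702852781
scene [[-0.821, 0.499, -0.277, 0.906], [0.57, 0.71, -0.413, 0.488], [-0.009, -0.497, -0.868, 1.003], [0.0, 0.0, 0.0, 1.0]] 467.794436333999 -0.10977986199673587
```

View pics/top0.png

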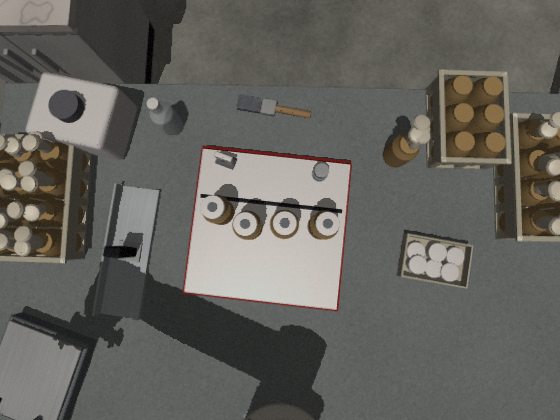

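View pics/scene0.png

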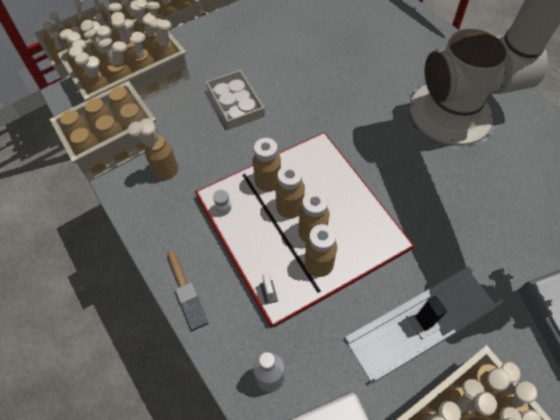

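The top view shows the board in the middle, with the slot running from (201,196) to (341,211) and the bottles at (213,207), (246,224), (285,223) and (325,224). The straightedge is at left with its grip at (122,252). The tray is on the right; the gauge at (226,158) and jar at (320,170) are beyond the slot. Next I'll measure.

```bash
cat >> h.py <<'E'
def caps(P,z0=0.152,z1=0.17,box=(0.3,0.75,-0.25,0.3)):
    m=(P[...,2]>z0)&(P[...,2]<z1)&(P[...,0]>box[0])&(P[...,0]<box[1])&(P[...,1]>box[2])&(P[...,1]<box[3])
    n,l,s,_=cv2.connectedComponentsWithStats(m.astype(np.uint8))
    r=[]
    for i in range(1,n):
        if s[i,4]>60:
            (c,rad)=cv2.minEnclosingCircle(P[l==i][:,:2].astype(np.float32)); r.append((*np.round(c,4),round(rad,4),s[i,4],np.nanmedian(P[l==i][:,2]).round(4)))
    return sorted(r,key=lambda a:a[1])
def slotpts(img,P):
    m=(img.max(2)<70)&(abs(P[...,2]-0.02)<0.008)&(P[...,0]>0.45)&(P[...,0]<0.7)&(abs(P[...,1])<0.25)
    n,l,s,_=cv2.connectedComponentsWithStats(m.astype(np.uint8)); i=1+s[1:,4].argmax()
    return P[m],P[l==i]
E
python3 - <<'E'
from h import *
for n in("top","scene"):
    P=np.load(n+"0.npy"); im=cv2.imread(f"pics/{n}0.png")
    print(n,"caps",*caps(P),sep="\n ")
    red=(im[...,2]>90)&(im[...,1]<60)&(P[...,2]<.05)&(P[...,0]<0.75)&(abs(P[...,1])<.35)
    r=cv2.minAreaRect(P[red][:,:2].astype(np.float32)*1000); print("board rect",r, cv2.boxPoints(r).round(0).tolist())
    m,c=slotpts(im,P)
    r=cv2.minAreaRect(c[:,:2].astype(np.float32)*1000); print("slot",len(c),r,cv2.boxPoints(r).round(0).tolist())
    B=(P[...,1]>0.18)&(P[...,1]<.55)&(P[...,0]>.25)&(P[...,0]<.75)
    for lo,hi in((.105,.125),(.034,.046),(.012,.02)):
        m=B&(P[...,2]>lo)&(P[...,2]<hi)
        k,l,s,_=cv2.connectedComponentsWithStats(m.astype(np.uint8))
        for i in range(1,k):
            if s[i,4]>40:
                r=cv2.minAreaRect(P[l==i][:,:2].astype(np.float32)*1000);print(lo,s[i],cv2.boxPoints(r).round(0).tolist(),np.median(P[l==i][:,2]))
    print("zrange board",np.nanmedian(P[270:285,230:300,2]) if n=="top" else "")
E
```

```text
top
 caps
 (np.float64(0.5725), np.float64(-0.0882), 0.0271, np.int32(469), np.float64(0.1602))
 (np.float64(0.5713), np.float64(0.0067), 0.0269, np.int32(456), np.float64(0.1605))
 (np.float64(0.5674), np.float64(0.0944), 0.0268, np.int32(459), np.float64(0.1604))
 (np.float64(0.6029), np.float64(0.169), 0.0271, np.int32(456), np.float64(0.1606))
board rect ((567.6776123046875, 46.778778076171875), (406.130859375, 384.67645263671875), 85.05691528320312) [[359.0, -139.0], [742.0, -172.0], [777.0, 233.0], [394.0, 266.0]]
slot 462 ((626.4547729492188, 12.10601806640625), (308.3861999511719, 11.9236478805542), 85.00138854980469) [[607.0, -141.0], [619.0, -142.0], [646.0, 165.0], [634.0, 166.0]]
0.105 [ 68 145  22  22  78] [[698.0, 532.0], [740.0, 478.0], [773.0, 504.0], [731.0, 557.0]] 0.1066009466411107
0.105 [ 59 148   8  14  60] [[710.0, 544.0], [743.0, 542.0], [744.0, 549.0], [711.0, 552.0]] 0.11023340997357534
0.105 [ 63 167   9  64 166] [[544.0, 536.0], [544.0, 522.0], [697.0, 526.0], [696.0, 539.0]] 0.10601029553575325
0.105 [ 57 175   8  14  62] [[644.0, 550.0], [644.0, 542.0], 
[... 3050 characters left out ...]
693
0.034 [523 283  18  32 111] [[253.0, 483.0], [265.0, 479.0], [287.0, 548.0], [276.0, 552.0]] 0.040686661813698066
0.034 [374 300 130  80 402] [[331.0, 474.0], [667.0, 436.0], [668.0, 443.0], [331.0, 480.0]] 0.039263117528208324
0.034 [417 312  13  16  41] [[503.0, 386.0], [507.0, 386.0], [508.0, 424.0], [504.0, 424.0]] 0.0395685740790882
0.012 [ 270  224  144   98 1864] [[387.0, 181.0], [750.0, 177.0], [751.0, 253.0], [388.0, 257.0]] 0.01868632263902037
0.012 [346 266 126  78 984] [[318.0, 369.0], [658.0, 331.0], [660.0, 348.0], [319.0, 386.0]] 0.01508327444630031
0.012 [519 290  17  29  58] [[261.0, 485.0], [267.0, 483.0], [287.0, 549.0], [281.0, 550.0]] 0.01627374615941518
zrange board
```

Emit:
move_arm([
  [[0.02,0,0,-8],[0.05,0,0,-16],[0.09,0,0,-24],[0.13,0,0,-32],[0.16,0,0,-40]],
], claw=0.0854)

```text
time: 0.6
ee_pos: [0.334, 0.4655, 0.2308]
tcp_rot: [-90.0, 0.0, 21.1]
wrist_force: [-0.3, 0.5, -0.0]
opening: 0.0854
```

```bash
python3 -c "
from h import *
o=get_obs();print(o['q'].round(1),o['ee_pos'],o['tcp_rot'],o['time'])"
```

```text
[54.3  8.2 13.6 95.4 -0.  33.3] [0.33402776 0.46554001 0.23081465] [-9.00341471e+01  2.78354275e-02  2.10560653e+01] 0.6
```

Emit:
move_arm([
  [[0.026,0,-0.022,-8],[0.053,0,-0.045,-16],[0.079,0,-0.067,-24],[0.105,0,-0.09,-32],[0.131,0,-0.112,-40]],
])

```text
time: 1.1
ee_pos: [0.4957, 0.4075, 0.2308]
tcp_rot: [-90.0, 0.0, 61.1]
wrist_force: [-0.5, 0.0, -0.0]
opening: 0.0852
```

Emit:
move_arm([
  [[0,0.01,0,-8],[0,0.03,0,-16],[0,0.05,0,-22.6],[0,0.06,0,-22.6],[0,0.06,0,-22.6]],
])

```text
time: 1.6
ee_pos: [0.4938, 0.4078, 0.1695]
tcp_rot: [-89.9, 0.1, 83.2]
wrist_force: [0.6, -0.6, 0.8]
opening: 0.0852
```

Run:
```python
from h import *
o=get_obs();print(o['q'].round(1),o['ee_pos'],o['tcp_rot'],o['time'])
c=camera("scene");cv2.imwrite("pics/s1.png",cv2.resize(c["color"][230:400,330:530],None,fx=3,fy=3))
```

```text
[ 39.5  17.   17.1  90.3   0.  -43.6] [0.49384938 0.40779084 0.16948375] [-89.87715518   0.12880576  83.16821689] 1.6
```

View pics/s1.png

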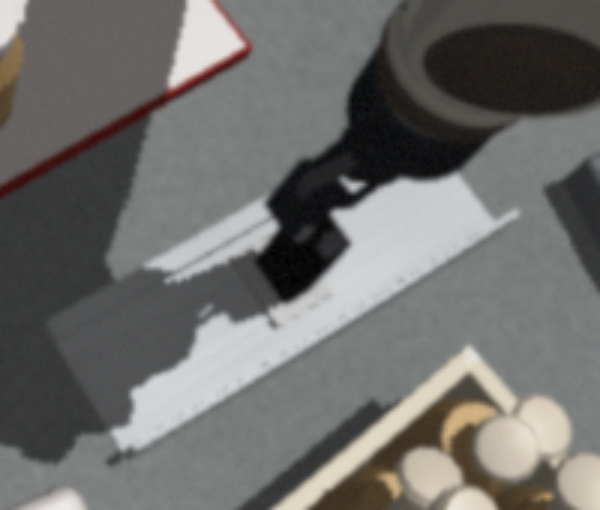

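The crop shows the gripper over the black grip block (about (305,258)), with the jaws straddling it. Next I descend and close.

Emit:
move_arm([
  [[0,0.03,0,0],[0,0.06,0,0],[0,0.08,0,0],[0,0.093,0,0],[0,0.095,0,0]],
])

```text
time: 2.15
ee_pos: [0.4942, 0.4082, 0.0757]
tcp_rot: [-90.0, 0.0, 83.3]
wrist_force: [-0.0, -0.2, 0.4]
opening: 0.0854
```

Emit:
move_arm([
  [[0,0,0,0],[0,0,0,0],[0,0,0,0],[0,0,0,0],[0,0,0,0]],
], claw=0.0, newtons=90)

```text
time: 2.65
ee_pos: [0.4947, 0.4086, 0.0773]
tcp_rot: [-90.0, -0.1, 83.4]
wrist_force: [-2.5, -1.3, 7.0]
opening: 0.0232
```

Emit:
move_arm([
  [[0,0,0,0],[0,0,0,0],[0,0,0,0],[0,0,0,0],[0,0,0,0]],
])

```text
time: 3.15
ee_pos: [0.4947, 0.4086, 0.0773]
tcp_rot: [-90.0, -0.1, 83.4]
wrist_force: [-1.4, -0.6, 6.2]
opening: 0.0229
```

Emit:
move_arm([
  [[0,-0.005,0,0],[0,-0.015,0,0],[0,-0.03,0,0],[0,-0.05,0,0],[0,-0.07,0,0]],
])

```text
time: 3.65
ee_pos: [0.4945, 0.4081, 0.1478]
tcp_rot: [-90.0, 0.0, 83.4]
wrist_force: [0.2, -0.1, -4.5]
opening: 0.0229
```

Emit:
move_arm([
  [[-0.01,-0.01,0.006,0],[-0.03,-0.01,0.018,1],[-0.05,-0.01,0.032,4],[-0.07,-0.01,0.046,8],[-0.085,-0.01,0.055,13]],
])

```text
time: 4.15
ee_pos: [0.4285, 0.3286, 0.1566]
tcp_rot: [-90.0, 0.0, 70.2]
wrist_force: [-0.6, 0.2, -6.4]
opening: 0.0226
```

Emit:
move_arm([
  [[0,0,0,6],[0,0,0,12],[0,0,0,18],[0,0,0,24],[0,0,0,30]],
])

```text
time: 4.65
ee_pos: [0.4295, 0.3295, 0.1566]
tcp_rot: [-90.0, 0.0, 40.1]
wrist_force: [-0.3, -0.8, -5.7]
opening: 0.0232
```

Emit:
move_arm([
  [[0,0,0,6],[0,0,0,12],[0,0,0,18],[0,0,0,24],[0,0,0,30]],
])

```text
time: 5.15
ee_pos: [0.4295, 0.3296, 0.1566]
tcp_rot: [-90.0, 0.0, 10.1]
wrist_force: [-0.3, 0.6, -5.8]
opening: 0.0231
```

Emit:
move_arm([
  [[0,0,0,5],[0,0,0,10],[0,0,0,14],[0,0,0,15.4],[0,0,0,15.4]],
])

```text
time: 5.65
ee_pos: [0.4298, 0.3298, 0.1565]
tcp_rot: [-90.0, -0.0, -5.0]
wrist_force: [-0.2, -0.4, -6.3]
opening: 0.023
```

Run:
```python
from h import *
o=get_obs();print(o['q'].round(1),o['ee_pos'],o['tcp_rot'],o['time'],o['wrist_force'])
c=camera("scene");cv2.imwrite("pics/s2.png",c["color"])
```

```text
[37.5  3.  -0.3 86.7 -0.  42.5] [0.42976286 0.32984061 0.15651278] [-9.00023514e+01 -3.92525910e-03 -5.00402493e+00] 5.65 [-0.23458022 -0.36571858 -6.29116876]
```

View pics/s2.png

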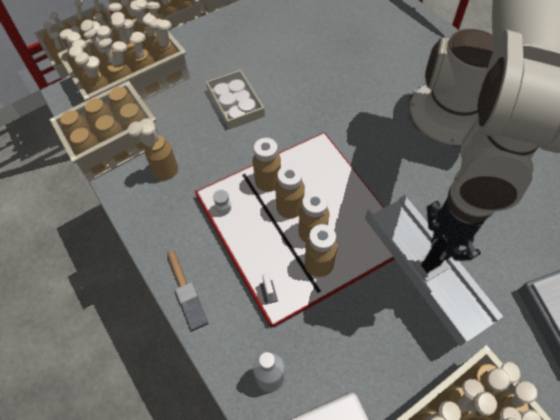

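The straightedge hangs level and parallel to the slot, left-front of the board. The bottles are untouched. Next I move across in front of the bottles.

Emit:
move_arm([
  [[0.003,0,-0.015,0],[0.008,0,-0.045,0],[0.014,0,-0.085,0],[0.02,0,-0.12,0],[0.027,0,-0.16,0]],
])

```text
time: 6.2
ee_pos: [0.4425, 0.1668, 0.1564]
tcp_rot: [-90.0, -0.0, -4.9]
wrist_force: [1.5, 0.5, -5.2]
opening: 0.023
```

Emit:
move_arm([
  [[0.006,0,-0.035,0],[0.012,0,-0.07,0],[0.017,0,-0.1,0],[0.02,0,-0.115,0],[0.02,0.01,-0.117,0]],
])

```text
time: 6.7
ee_pos: [0.453, 0.048, 0.1474]
tcp_rot: [-90.0, -0.1, -5.1]
wrist_force: [-0.2, 0.2, -5.9]
opening: 0.0229
```

Emit:
move_arm([
  [[0,0.01,0,0],[0,0.02,0,0],[0,0.03,0,0],[0,0.04,0,0],[0,0.042,0,0]],
])

```text
time: 7.2
ee_pos: [0.4517, 0.0505, 0.1026]
tcp_rot: [-90.0, 0.1, -5.0]
wrist_force: [-0.1, 0.1, -5.8]
opening: 0.0232
```

```bash
cat >> h.py <<'E'
def edge(P,z=None):
    o=get_obs(); zu=o['ee_pos'][2]-0.0773 if z is None else z
    B=(abs(P[...,1]-.05)<.22)&(P[...,0]>.30)&(P[...,0]<.62)
    print("underside z",round(zu,4))
    for nm,lo,hi in(("face top",.034,.046),("bar",.011,.02)):
        m=B&(P[...,2]>zu+lo)&(P[...,2]<zu+hi)
        k,l,s,_=cv2.connectedComponentsWithStats(m.astype(np.uint8))
        for i in range(1,k):
            if s[i,4]>40:
                Q=P[l==i]; r=cv2.minAreaRect(Q[:,:2].astype(np.float32)*1000)
                b=cv2.boxPoints(r); a=np.degrees(np.arctan2(*max(((b[1]-b[0]),(b[2]-b[1])),key=np.linalg.norm)))
                sl=np.polyfit(Q[:,1],Q[:,2],1)[0]
                print(nm,s[i,4],b.round(0).tolist(),"ang",a.round(2),"z",np.median(Q[:,2]).round(4),"zslope_y",sl.round(4))
E
python3 - <<'E'
from h import *
o=get_obs();print(o['ee_pos'],o['tcp_rot'],o['time'],o['wrist_force'])
for n in("top","scene"):
    c=camera(n);P=cloud(c);print(n);edge(P);print(*caps(P),sep="\n")
    im=c["color"];m,s=slotpts(im,P);s=m
    s=s[(abs(s[:,1]-.04)<.17)&(s[:,0]>.6)&(s[:,0]<.66)]
    f=np.polyfit(s[:,1],s[:,0],1);print("slot",f,len(s),(s[:,0]-np.polyval(f,s[:,1])).std())
    cv2.imwrite(f"pics/{n}3.png",im)
E
```

```text
[0.451728   0.05049074 0.10257679] [-90.02466696   0.1259546   -4.98604665] 7.2 [-0.08841014  0.11730961 -5.76726771]
top
underside z 0.0258
face top 290 [[488.0, -118.0], [493.0, -119.0], [521.0, 218.0], [516.0, 219.0]] ang 4.86 z 0.0653 zslope_y 0.0022
bar 182 [[382.0, -111.0], [397.0, -112.0], [403.0, -39.0], [388.0, -37.0]] ang 4.52 z 0.0403 zslope_y -0.0057
(np.float64(0.5729), np.float64(-0.0882), 0.027, np.int32(467), np.float64(0.1602))
(np.float64(0.5712), np.float64(0.0065), 0.0268, np.int32(459), np.float64(0.1604))
(np.float64(0.5676), np.float64(0.0945), 0.0268, np.int32(458), np.float64(0.1605))
(np.float64(0.6033), np.float64(0.1688), 0.0268, np.int32(459), np.float64(0.1607))
slot [0.08559046 0.62555384] 476 0.0034756622496549057
scene
underside z 0.0265
face top 151 [[485.0, -125.0], [492.0, -126.0], [506.0, 32.0], [499.0, 33.0]] ang 4.99 z 0.0659 zslope_y -0.0006
face top 72 [[563.0, -61.0], [603.0, -101.0], [617.0, -88.0], [576.0, -48.0]] ang 134.88 z 0.0661 zslope_y 0.0139
face top 52 [[432.0, 61.0], [471.0, 38.0], [480.0, 53.0], [441.0, 77.0]] ang 120.78 z 0.0665
[... 323 characters left out ...]
13 zslope_y 0.0399
bar 448 [[391.0, 40.0], [410.0, 38.0], [426.0, 221.0], [408.0, 223.0]] ang 5.01 z 0.0414 zslope_y -0.0025
bar 64 [[509.0, 103.0], [514.0, 103.0], [520.0, 214.0], [515.0, 214.0]] ang 3.1 z 0.0418 zslope_y -0.001
(np.float64(0.5711), np.float64(-0.092), 0.0278, np.int32(369), np.float64(0.1606))
(np.float64(0.5712), np.float64(0.003), 0.0286, np.int32(420), np.float64(0.1606))
(np.float64(0.4582), np.float64(0.0805), 0.0192, np.int32(82), np.float64(0.1579))
(np.float64(0.5669), np.float64(0.0901), 0.0278, np.int32(464), np.float64(0.1603))
(np.float64(0.6025), np.float64(0.1646), 0.0274, np.int32(525), np.float64(0.1603))
slot [0.08508412 0.62430595] 504 0.00294949983788721
```

View pics/scene3.png

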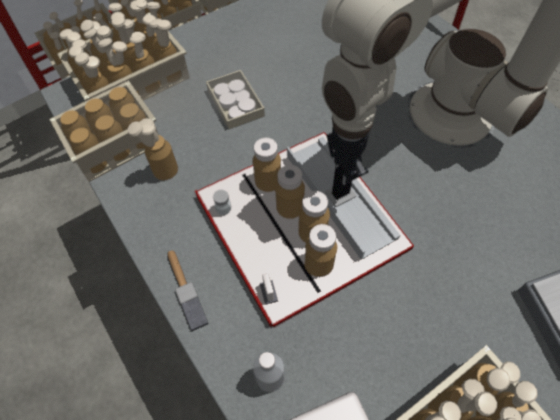

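Straightedge at hover is level at 25.5 mm, parallel to the slot (about 4.9–5°), face about 121 mm from the slot line. Lower to about 1.5 mm clearance and push 80 mm before re-checking.

Emit:
move_arm([
  [[0,0.002,0,0],[0,0.004,0,0],[0.005,0.004,0,0],[0.01,0.004,0,0],[0.015,0.004,0,0]],
])

```text
time: 7.8
ee_pos: [0.4682, 0.0488, 0.1005]
tcp_rot: [-90.0, -0.0, -5.0]
wrist_force: [-0.1, 0.9, -5.5]
opening: 0.0231
```

Emit:
move_arm([
  [[0.005,0,0,0],[0.01,0,0,0],[0.015,0,0,0],[0.02,0,0,0],[0.025,0,0,0]],
])

```text
time: 8.3
ee_pos: [0.4923, 0.0466, 0.1002]
tcp_rot: [-90.0, 0.1, -5.0]
wrist_force: [-4.4, 0.4, -4.8]
opening: 0.0229
```

Emit:
move_arm([
  [[0.005,0,0,0],[0.01,0,0,0],[0.015,0,0,0],[0.02,0,0,0],[0.025,0,0,0]],
])

```text
time: 8.8
ee_pos: [0.5167, 0.0444, 0.1002]
tcp_rot: [-90.0, 0.1, -5.0]
wrist_force: [-7.7, -0.3, -0.5]
opening: 0.0231
```

Emit:
move_arm([
  [[0.004,0,0,0],[0.008,0,0,0],[0.011,0,0,0],[0.013,0,0,0],[0.015,0,0,0]],
])

```text
time: 9.3
ee_pos: [0.5315, 0.0432, 0.1002]
tcp_rot: [-90.0, 0.1, -5.0]
wrist_force: [-9.0, 1.3, -1.1]
opening: 0.0228
```

```bash
cat >> h.py <<'E'
def check(tag):
    o=get_obs();print(o['ee_pos'],o['tcp_rot'],o['time'],o['wrist_force'].round(1))
    for n in("top","scene"):
        c=camera(n);P=cloud(c);print(n);edge(P)
        s,_=slotpts(c["color"],P)
        s=s[(abs(s[:,1]-.04)<.19)&(abs(s[:,0]-.6251-.0868*s[:,1])<.012)]
        print("slot pts",len(s),(s[:,0]-.0868*s[:,1]).mean() if len(s) else "")
        for q in caps(P): print(q,"x_slot",round((q[0]-.6252-.0868*q[1])*.996,4))
        cv2.imwrite(f"pics/{n}{tag}.png",c["color"])
E
python3 -c "
from h import *
check('4')"
```

```text
[0.53153059 0.04315773 0.10017918] [-90.00109543   0.11949685  -5.02609893] 9.3 [-9.   1.3 -1.1]
top
underside z 0.0228
face top 73 [[567.0, -127.0], [573.0, -128.0], [580.0, -51.0], [573.0, -51.0]] ang 5.06 z 0.0627 zslope_y -0.0094
bar 46 [[489.0, 200.0], [504.0, 199.0], [506.0, 219.0], [491.0, 220.0]] ang 5.53 z 0.0387 zslope_y 0.0043
bar 177 [[462.0, -117.0], [477.0, -119.0], [483.0, -45.0], [469.0, -44.0]] ang 4.92 z 0.0382 zslope_y -0.0042
slot pts 51 0.6257359536708873
(np.float64(0.6094), np.float64(-0.0906), 0.0272, np.int32(463), np.float64(0.1602)) x_slot -0.0079
(np.float64(0.628), np.float64(0.0896), 0.0259, np.int32(219), np.float64(0.1606)) x_slot -0.005
(np.float64(0.6313), np.float64(0.1673), 0.0269, np.int32(350), np.float64(0.1609)) x_slot -0.0084
scene
underside z 0.0228
face top 51 [[513.0, 55.0], [550.0, 32.0], [558.0, 46.0], [522.0, 69.0]] ang 121.41 z 0.0632 zslope_y -0.0844
face top 42 [[592.0, 174.0], [598.0, 174.0], [600.0, 206.0], [594.0, 207.0]] ang 2.64 z 0.0623 zslope_y -0.0585
bar 482 [[474.0, 32.0], [491.0, 31.0], [506.0, 215.0], [488.0, 217.0]] ang 4.59 z 0.0382 zslope_y -0.0053
bar 53 [[511.0, 56.0], [547.0, 22.0], [564.0, 40.0], [528.0, 74.0]] ang 132.68 z 0.036 zslope_y -0.0578
slot pts 26 0.624069312248345
(np.float64(0.6088), np.float64(-0.095), 0.0277, np.int32(382), np.float64(0.1607)) x_slot -0.0081
(np.float64(0.6167), np.float64(0.0017), 0.0276, np.int32(443), np.float64(0.1605)) x_slot -0.0086
(np.float64(0.5415), np.float64(0.0724), 0.02, np.int32(75), np.float64(0.1582)) x_slot -0.0896
(np.float64(0.6236), np.float64(0.0848), 0.0273, np.int32(479), np.float64(0.1604)) x_slot -0.0089
(np.float64(0.6306), np.float64(0.163), 0.0277, np.int32(527), np.float64(0.1602)) x_slot -0.0087
```

View pics/scene4.png

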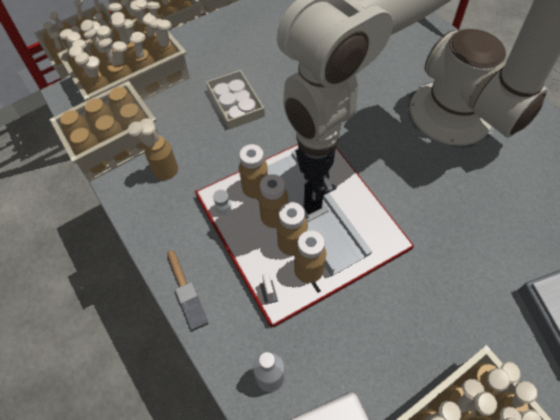

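The bottles stand upright in one line at about x = −8 mm, and the slot is still visible beyond them. I push 8 mm more, then draw back 30 mm and re-measure the unobstructed scene.

Emit:
move_arm([
  [[0.003,0,0,0],[0.006,0,0,0],[0.0075,0,0,0],[0.008,0,0,0],[0.008,0,0,0]],
])

```text
time: 9.9
ee_pos: [0.5396, 0.0424, 0.1]
tcp_rot: [-90.0, 0.1, -5.0]
wrist_force: [-7.1, 1.4, -2.0]
opening: 0.0233
```

Emit:
move_arm([
  [[0,0,0,0],[0,0,0,0],[-0.002,0,0,0],[-0.006,0,0,0],[-0.012,0,0,0]],
])

```text
time: 10.4
ee_pos: [0.5284, 0.0434, 0.1002]
tcp_rot: [-90.0, -0.0, -5.1]
wrist_force: [0.3, 0.3, -5.1]
opening: 0.0232
```

Emit:
move_arm([
  [[-0.01,0,0,0],[-0.025,0,0,0],[-0.04,0,0,0],[-0.05,0,0,0],[-0.05,0,0,0]],
])

```text
time: 10.9
ee_pos: [0.4773, 0.048, 0.1006]
tcp_rot: [-90.0, -0.0, -5.0]
wrist_force: [0.1, 0.3, -5.9]
opening: 0.0234
```

```bash
python3 -c "
from h import *
check('5')"
```

```text
[0.47734721 0.04795692 0.10059263] [-8.99955599e+01 -2.18172513e-02 -5.02254483e+00] 10.9 [ 0.1  0.3 -5.9]
top
underside z 0.0233
face top 98 [[532.0, 96.0], [537.0, 96.0], [547.0, 215.0], [542.0, 215.0]] ang 4.84 z 0.0638 zslope_y 0.0051
face top 93 [[513.0, -123.0], [518.0, -123.0], [527.0, -13.0], [523.0, -12.0]] ang 4.94 z 0.0635 zslope_y 0.0036
bar 173 [[408.0, -113.0], [423.0, -115.0], [429.0, -46.0], [414.0, -44.0]] ang 5.02 z 0.0383 zslope_y 0.0094
slot pts 86 0.625477415157101
(np.float64(0.6174), np.float64(-0.091), 0.0271, np.int32(459), np.float64(0.1603)) x_slot 0.0001
(np.float64(0.6248), np.float64(0.0049), 0.0267, np.int32(452), np.float64(0.1607)) x_slot -0.0008
(np.float64(0.6321), np.float64(0.0891), 0.0274, np.int32(452), np.float64(0.1605)) x_slot -0.0008
(np.float64(0.639), np.float64(0.1667), 0.0271, np.int32(455), np.float64(0.1608)) x_slot -0.0007
scene
underside z 0.0233
face top 376 [[511.0, -128.0], [519.0, -128.0], [548.0, 211.0], [540.0, 211.0]] ang 4.93 z 0.0635 zslope_y -0.0018
face top 54 [[458.0, 58.0], [494.0, 33.0], [506.0, 50.0], [470.0, 75.0]] an
[... 272 characters left out ...]
[437.0, 36.0], [452.0, 220.0], [435.0, 222.0]] ang 4.83 z 0.0384 zslope_y -0.001
bar 78 [[530.0, 74.0], [536.0, 74.0], [547.0, 212.0], [541.0, 212.0]] ang 4.65 z 0.0385 zslope_y 0.0002
slot pts 22 0.6238555830346418
(np.float64(0.617), np.float64(-0.095), 0.027, np.int32(380), np.float64(0.1607)) x_slot 0.0
(np.float64(0.6229), np.float64(0.0011), 0.0282, np.int32(444), np.float64(0.1604)) x_slot -0.0024
(np.float64(0.486), np.float64(0.0783), 0.0192, np.int32(76), np.float64(0.1582)) x_slot -0.1454
(np.float64(0.6315), np.float64(0.0846), 0.0276, np.int32(478), np.float64(0.1604)) x_slot -0.001
(np.float64(0.6378), np.float64(0.163), 0.0273, np.int32(530), np.float64(0.1602)) x_slot -0.0015
```

All four bottles are within about 2 mm of the slot line in both views, and the straightedge is about 97 mm before it. Now I set it down.

Emit:
move_arm([
  [[0,0.001,0,0],[0,0.002,0,0],[0,0.003,0,0],[0,0.0035,0,0],[0,0.0035,0,0]],
])

```text
time: 11.5
ee_pos: [0.4786, 0.0478, 0.0972]
tcp_rot: [-90.0, -0.0, -5.0]
wrist_force: [-2.1, -0.9, 1.1]
opening: 0.0228
```

Contact: the wrist force rose from −6 N to +1 N. Release and rise.

Emit:
move_arm([
  [[0,0,0,0],[0,0,0,0],[0,0,0,0],[0,0,0,0],[0,0,0,0]],
], claw=0.0854)

```text
time: 12.0
ee_pos: [0.4785, 0.0479, 0.0968]
tcp_rot: [-90.0, -0.0, -5.0]
wrist_force: [0.4, 0.0, 1.0]
opening: 0.0854
```

Emit:
move_arm([
  [[0,0,0,0],[0,0,0,0],[0,0,0,0],[0,-0.01,0,0],[0,-0.025,0,0]],
])

```text
time: 12.5
ee_pos: [0.478, 0.0478, 0.1222]
tcp_rot: [-90.0, 0.1, -5.0]
wrist_force: [-0.5, 0.2, 0.2]
opening: 0.0856
```

Emit:
move_arm([
  [[0,-0.02,0,0],[0,-0.05,0,0],[0,-0.08,0,0],[0,-0.1,0,0],[0,-0.1,0,0]],
])

```text
time: 13.0
ee_pos: [0.4796, 0.048, 0.2262]
tcp_rot: [-89.9, -0.3, -5.0]
wrist_force: [1.0, -0.1, -0.7]
opening: 0.0852
```

```bash
sed -i 's/^def check(tag):/def check(tag,z=None):/; s/edge(P)$/edge(P,z)/' h.py; python3 -c "
from h import *
check('6',.02)"
```

```text
[0.47958826 0.04796268 0.2262334 ] [-89.93507381  -0.33714383  -5.04166165] 13.0 [ 1.  -0.1 -0.7]
top
underside z 0.02
face top 77 [[535.0, 114.0], [539.0, 113.0], [548.0, 215.0], [543.0, 216.0]] ang 4.83 z 0.0608 zslope_y -0.0069
face top 77 [[515.0, -121.0], [519.0, -121.0], [527.0, -25.0], [523.0, -25.0]] ang 4.95 z 0.0604 zslope_y -0.0012
bar 111 [[409.0, -114.0], [424.0, -115.0], [429.0, -68.0], [414.0, -67.0]] ang 5.49 z 0.0349 zslope_y 0.0222
slot pts 82 0.6251200216610959
(np.float64(0.6173), np.float64(-0.0909), 0.027, np.int32(461), np.float64(0.1603)) x_slot -0.0
(np.float64(0.6249), np.float64(0.005), 0.0268, np.int32(452), np.float64(0.1605)) x_slot -0.0007
(np.float64(0.632), np.float64(0.0887), 0.027, np.int32(453), np.float64(0.1609)) x_slot -0.0009
(np.float64(0.6389), np.float64(0.1668), 0.0269, np.int32(455), np.float64(0.1607)) x_slot -0.0008
scene
underside z 0.02
face top 382 [[512.0, -129.0], [520.0, -130.0], [548.0, 212.0], [540.0, 212.0]] ang 4.7 z 0.0597 zslope_y -0.003
face top 48 [[458.0, 58.0], [496.0, 35.0], [505.0, 50.0], [467.0, 73.0]] ang 121.16 z 0.0
[... 170 characters left out ...]
52.0, 219.0], [434.0, 221.0]] ang 4.3 z 0.0352 zslope_y -0.0039
bar 125 [[525.0, -28.0], [528.0, -29.0], [547.0, 202.0], [544.0, 202.0]] ang 4.81 z 0.0355 zslope_y 0.0014
bar 52 [[457.0, 60.0], [502.0, 30.0], [513.0, 46.0], [468.0, 76.0]] ang 124.12 z 0.0339 zslope_y 0.0762
slot pts 22 0.6241854800523641
(np.float64(0.6183), np.float64(-0.0951), 0.0284, np.int32(384), np.float64(0.1609)) x_slot 0.0013
(np.float64(0.6233), np.float64(0.0013), 0.0284, np.int32(446), np.float64(0.1605)) x_slot -0.002
(np.float64(0.6301), np.float64(0.0848), 0.0278, np.int32(479), np.float64(0.1604)) x_slot -0.0025
(np.float64(0.6379), np.float64(0.1622), 0.0275, np.int32(528), np.float64(0.1603)) x_slot -0.0014
```

View pics/scene6.png

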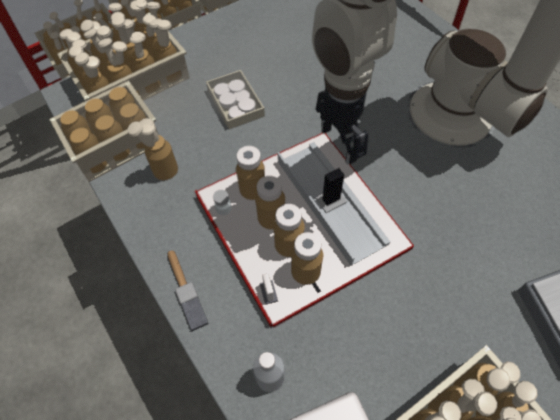

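The last view shows the bottles in line over the slot, the straightedge lying flat and free in front of them (grip at (332,187)), and the bystanders in place.

```bash
python3 -c "
from h import *
print(job_done())"
```

```text
the job is handed in; nothing more can be done
None
```

I gripped the straightedge by its block, lifted and turned it to lie parallel to the slot, and pushed the four bottles back in two strokes. I then drew it back, set it down, released it and handed the job in at about 13 s of robot time. No verdict is reported.

- **Bottles:** In the last check, all four stood upright within about 1 mm of the slot's centreline in the top view. The scene view put them within 2.5 mm. That is inside the 7 mm limit, and the two views differ by up to about 2 mm, which matches the calibration error.
- **Straightedge:** It lies flat on the board, released. Its front face is about 97 mm before the slot line and touches no bottle.
- **Bystanders:** The gauge, jar and tray look unmoved in the pictures. I did not measure their positions.

No check failed.

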